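Load two specimen mounts into a spring magazine

TASK

Load the two loose round specimen mounts into the spring-loaded feed magazine, the thick one first and then the thin one: set each flat in the round mouth, then press it down from above until it has gone past the four sprung lips and they have snapped shut over it. Press gently, do not ram the magazine's follower hard against its bottom stop, and leave the timer, the dish and the tub where they are.

Things in the scene. Friction and masses are not known exactly. Their poses are not given: they have to be found in the camera images.
- thick_mount: loose grey resin disc 50 mm in diameter, 30 mm thick, about 90 g, edges chamfered 1 mm, a small bright metal rectangle in its top face. Lies flat on the worktop at the start, left or right of the magazine. Origin: centre of the underside; z up. Resting on the lips it stands 19 mm proud of the head and must be pressed 40 mm farther down to be caught (1 to 2 mm more is wise)
- thin_mount: the same disc but 20 mm thick, about 60 g; it starts on the other side of the magazine. Origin: centre of the underside; z up. Resting on the lips it stands 9 mm proud of the head and must be pressed 30 mm farther down to be caught (1 to 2 mm more is wise)
- magazine: fixed feed magazine: base plate 110x110x8 mm, four posts 13 mm thick carrying a flat head plate 92x92x6 mm with a round mouth 52.5 mm wide (3 mm chamfer) on the axis. Nothing stands above the head. The head is clamped at a height that varies and is NOT reported: its top is 98 to 110 mm above the worktop, so find it by touch or by looking. Origin: centre of the base's underside; z up
- magazine_axis (a point): point on the magazine's vertical axis, 8 mm above the worktop. Under the head hang 4 sprung lips, 44 mm free between them. A disc set in the mouth rests on them, its underside 11 mm below the head's top. Pressed down (up to about 20 N) it swings them aside; they snap back over it once its top is 21 mm below the head's top; let go, it rises 4 mm to their undersides; pressed less, it stays stuck between them or pops up
- magazine_follower (a joint): travel of the sprung follower disc in the magazine, m: 0 at the top (its top face 77 mm above the worktop), growing downward to a hard stop at 0.054; spring 3 N at the top, 10 N at the stop. It reads 0.014 to 0.026 with the thick mount caught, 0.034 to 0.046 with both (by the head's height), so with both only 8 to 20 mm are left before the stop
- lip0 (a joint): swing of one of the four lips, rad (0 to 3 go round the mouth): 0 when closed inward (empty, or snapped over a caught mount), about 0.3 to 0.5 while spread by a mount that stands between the lips
- lip1 (a joint): swing of one of the four lips, rad (0 to 3 go round the mouth): 0 when closed inward (empty, or snapped over a caught mount), about 0.3 to 0.5 while spread by a mount that stands between the lips
- lip2 (a joint): swing of one of the four lips, rad (0 to 3 go round the mouth): 0 when closed inward (empty, or snapped over a caught mount), about 0.3 to 0.5 while spread by a mount that stands between the lips
- lip3 (a joint): swing of one of the four lips, rad (0 to 3 go round the mouth): 0 when closed inward (empty, or snapped over a caught mount), about 0.3 to 0.5 while spread by a mount that stands between the lips
- timer: small bench timer 62x68x20 mm; a loose bystander standing on the worktop, to be left alone. Origin: centre of its underside
- dish: shallow round clear dish, 60 mm across, 15 mm high; a loose bystander standing on the worktop, to be left alone. Origin: centre of its underside
- tub: round screw-lid tub, 54 mm across, 48 mm high; a loose bystander standing on the worktop, to be left alone. Origin: centre of its underside
There are look-alikes about, which are no part of the job. What is shaped like the thick_mount but pink is not meant. Leave any blue look-alike of the thin_mount alone.

How it is judged:
By the outcome, as a careful person would: the job done as asked, in the order asked, and still so for the second after the job is handed in, with the robot touching nothing.
It also fails if it takes over 72 s, if anything falls off the work surface, if the arm or the gripper's body presses on something with over 40 N, if the wrist force passes 120 N, or if a joint passes its speed limit or range.

ROBOT

A 6-joint arm with a two-finger parallel gripper is mounted at the origin on a cart in front of the work surface, level with it; the furniture and walls round the work are solid. World frame = base frame: x ahead of the robot, y to its left, z up, the work surface at z = 0. Lengths are in m, angles in rad, forces in N, time in s.
With the tool pointing down it reaches from about 0.25 to 0.775 m from the base axis. Payload 4 kg.
Tool frame: the origin (TCP) lies on the centre line of the jaws, within the pads' length; the fingertips stand 14 mm ahead of it and the grasp point (between the pads) lies 5 mm behind it; x points along the fingers, y is the direction in which the jaws open and shut, and the axes are right-handed (so a half turn about x gives the same grasp; the last joint's range is limited). The gripper opens to 85 mm and grips with 20 to 120 N. Pads are 22 mm wide; open, the fingers measure 114 mm over their backs; the gripper's body (76 mm by 85 mm) begins 54 mm behind the grasp point. The pads swing forward as they close: fully open they stand 13 mm farther back than shut.
Start: joints at [-1.304, 0.087, 1.371, -0, 1.684, -0.103], TCP at [0.199, -0.513, 0.245] pointing down, gripper open.
Joint ranges: [-3.1, 3.1], [-0.76, 2.03], [0.27, 2.55], [-1.08, 4.22], [0.17, 2.65], [-2.57, 2.57]. Speed limits (rad/s): [2.79, 2.79, 3.14, 3.14, 3.14, 3.14].

INTERFACE

Orientations are given as a unit quaternion [x, y, z, w].
In Python, from rig import r gives the robot as it stands.
- The arm moves only by the tool move_arm, never from a script. Its argument "rows" is text: rows parted by semicolons, each of 7 numbers parted by spaces: the shift along the tool's x, y, z in units of 50 mm (1.0 is 50 mm), then the turn, a rotation vector about the tool's x, y, z in units of 5 degrees (1.0 is 5 degrees), then the finger opening in mm, from 0 to 85.4. In form: dx dy dz wx wy wz jaw; .... A call has 1 to 12 rows; each row is the pose to reach, as a shift and turn from the pose measured when the call began, along the tool's axes at that moment; what a row does not reach only later rows make up. A row lasts 1/8 s, in which the tool goes at most 62.5 mm and 10.7 degrees, less where a joint would pass 70% of its speed; a pose out of reach is approached as far as the arm can. A call with a gripper value outside its range is refused whole. The fingers move at their own pace and stop on an object; "squeeze" is the grip in N (left out, the last holds). Time passes only in rows, so rows that repeat a pose let the fingers close. It gives the time, the measured TCP pose, the force and the opening at its end, in the units of the state.
- r.observe(): the state, without advancing time (a new reading comes with each control period).
- r.read_camera(name): name is "scene" or "top"; returns a dict with "image" (400x640x3 uint8, red, green, blue), "fx", "fy", "cx", "cy" (pixels), "R" (3x3) and "t" (3): a world point X has camera coordinates R X + t. Camera axes: x right, y down, z forward; pixel columns grow to the right and rows downward; lengths in m; the calibration is good to about 2 mm. A picture is of the moment at which its call begins. There is no depth.
- r.close_job(): hands the job in, once; it reports no verdict.
Trained networks look in a picture, given as the dict that the camera call returned (one of the last four; its "shot" number tells which), for a name from the list of things; names that differ only in an ending like _2 or _b are one class to them, and where a whole thing is asked for, a point or a joint stands for the part that bears it (a point fixed in the world has none). Each returns a list of dicts, best first, with "p" (0 to 1); they miss things now and then, are a little off and sometimes report something else, mostly with a low value. They report only what shows in the picture. A call takes as long as a camera call. They do not tell look-alikes from the thing itself.
- r.find_in(target, picture): "rect" ([left, top, right, bottom] as shares, 0 to 1, of the picture: columns of its width, rows of its height, round what is visible of it).
The state is a dict: "time_s": time; "qpos": joint angles; "qvel": joint speeds; "effort": joint torques, N m; "ee_pos": TCP position; "eef_rot": TCP orientation; "contact_force": force on the tool from outside, world axes, zero at the start; "torque": the same for the moment, N m; "width": finger opening in m.
Only numpy, scipy, OpenCV 4.12 (cv2) and the standard library are available. Lean on these libraries where they do the work, as an engineer would, in place of code of your own. Each camera call takes 0.05 s, during which the arm holds its last target.

## Working session

There is one attempt and no reset: what is moved stays moved. The work goes in short steps, Python scripts to look and compute and a tool call to move; the robot and the scene stay as the last step left them, time stands still between calls to the robot, and variables do not carry over. Pictures are saved under pics/ and viewed, and the job is handed in when it is done.

Besides the shell and the picture viewer there is one more tool, called in YAML: its name, and indented under it one key for each argument. move_arm: Moves the arm, as the interface text tells. Its arguments: {"type":"object","properties":{"rows":{"type":"string"},"squeeze":{"type":"number"}},"required":["rows"]}

```bash
ls; mkdir -p pics; cat > h.py <<'E'
from rig import r
import cv2, numpy as np
def shot(n):
    p=r.read_camera(n); return p
def save(p,name,crop=None,s=1):
    im=p["image"][:,:,::-1]
    if crop: l,t,rr,b=crop; im=im[t:b,l:rr]
    if s!=1: im=cv2.resize(im,None,fx=s,fy=s,interpolation=cv2.INTER_CUBIC)
    cv2.imwrite("pics/"+name,im)
def ray(p,u,v):
    R=np.array(p["R"]);t=np.array(p["t"])
    d=R.T@np.array([(u-p["cx"])/p["fx"],(v-p["cy"])/p["fy"],1]); return -R.T@t,d
def atz(p,u,v,z):
    c,d=ray(p,u,v); return c+d*(z-c[2])/d[2]
def proj(p,X):
    q=np.array(p["R"])@np.array(X)+np.array(p["t"]); return np.array([p["fx"]*q[0]/q[2]+p["cx"],p["fy"]*q[1]/q[2]+p["cy"]])
def tri(p1,u1,p2,u2):
    c1,d1=ray(p1,*u1);c2,d2=ray(p2,*u2)
    A=np.stack([d1,-d2],1);s=np.linalg.lstsq(A,c2-c1,rcond=None)[0]
    a=c1+d1*s[0];b=c2+d2*s[1];return (a+b)/2,np.linalg.norm(a-b)
E
python3 - <<'E'
from h import *
for n in ["scene","top"]:
    p=shot(n); save(p,n+"0.png")
    print(n,p["fx"],p["cx"],p["cy"],-np.array(p["R"]).T@np.array(p["t"]))
    for t in ["thick_mount","thin_mount","magazine","timer","dish","tub"]:
        for d in r.find_in(t,p):
            a=d["rect"]; print(t,round(d["p"],2),[round(a[0]*640),round(a[1]*400),round(a[2]*640),round(a[3]*400)])
print(r.observe())
E
```

```text
pics
scene 409.24670640140454 319.7930010416694 197.6528924428545 [-0.22321155  0.78463311  0.53537562]
thick_mount 0.7 [338, 175, 352, 194]
thick_mount 0.52 [407, 189, 415, 200]
thick_mount 0.46 [378, 194, 396, 208]
thin_mount 0.77 [266, 246, 284, 265]
thin_mount 0.71 [224, 246, 242, 261]
magazine 0.81 [285, 172, 335, 223]
timer 0.83 [315, 235, 348, 259]
dish 0.52 [366, 222, 387, 231]
tub 0.54 [338, 172, 352, 196]
top 395.0601120102886 318.069826080967 199.10687514461384 [0.35992411 0.04257855 1.11941331]
thick_mount 0.82 [416, 229, 440, 246]
thick_mount 0.75 [380, 217, 397, 238]
thin_mount 0.58 [208, 185, 227, 203]
thin_mount 0.5 [230, 208, 249, 228]
thin_mount 0.48 [314, 166, 327, 183]
magazine 0.63 [300, 152, 346, 203]
timer 0.87 [270, 235, 297, 255]
dish 0.33 [203, 185, 228, 203]
tub 0.63 [380, 157, 401, 177]
{'time_s': 0.7, 'qpos': array([-1.30409740e+00,  8.71768387e-02,  1.37068302e+00, -3.23179792e-05,
        1.68359858e+00, -1.03109519e-01]), 'qvel': array([ 2.66432080e-04, -4.42758031e-04, -8.87182886e-05, -8.38993807e-05,
        1.64506604e-04, -2.46495527e-04]), 'effort': array([-9.05908182e-04, -3.51592398e+01, -3.13375068e+01, -3.95906891e-04,
        1.88785234e-04, -1.76670488e-05]), 'ee_pos': array([ 0.1987765 , -0.51284282,  0.24536217]), 'eef_rot': array([-0.69504614, -0.12995379,  0.69506102, -0.13005023]), 'contact_force': array([0.60787679, 0.05976155, 0.38644692]), 'torque': array([ 0.02843524, -0.0036532 , -0.03983078]), 'width': 0.08538487786375572}
```

View pics/scene0.png

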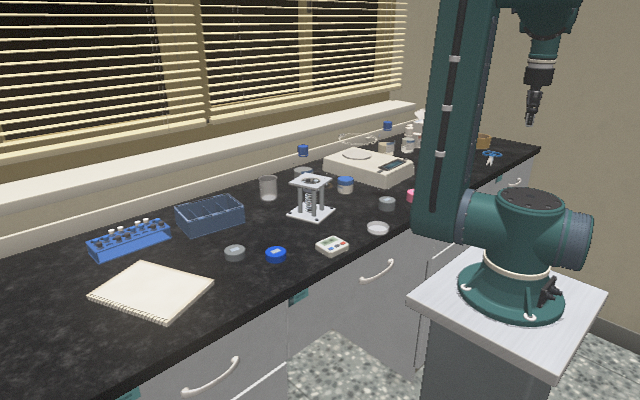

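View pics/top0.png

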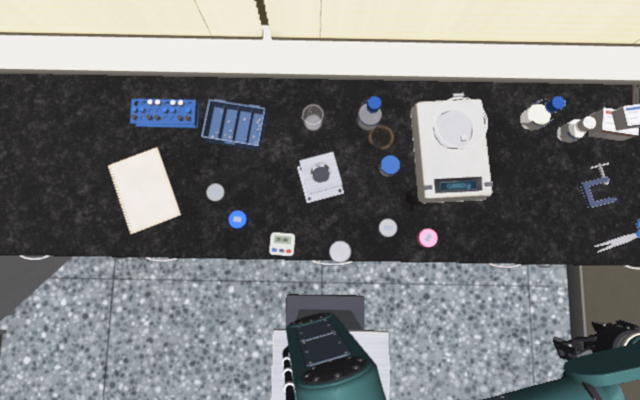

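```bash
python3 - <<'E'
from h import *
im=cv2.imread("pics/scene0.png")[160:280,200:430]; cv2.imwrite("pics/s0c.png",cv2.resize(im,None,fx=3.4,fy=3.4,interpolation=cv2.INTER_CUBIC))
im=cv2.imread("pics/top0.png")[140:270,190:450]; cv2.imwrite("pics/t0c.png",cv2.resize(im,None,fx=3,fy=3,interpolation=cv2.INTER_CUBIC))
E
```

```text
(no output)
```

View pics/s0c.png

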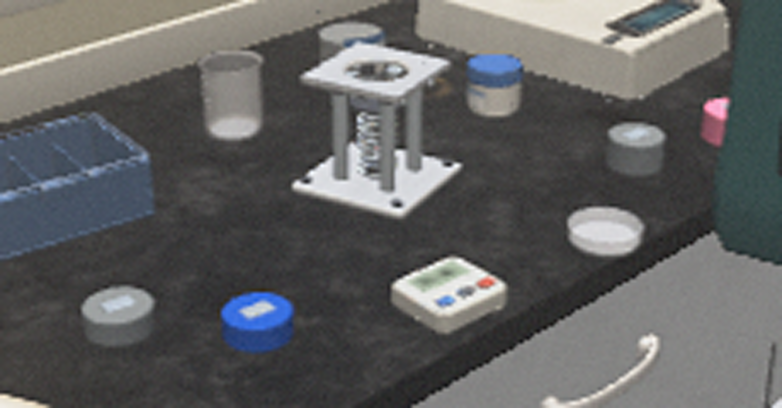

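View pics/t0c.png

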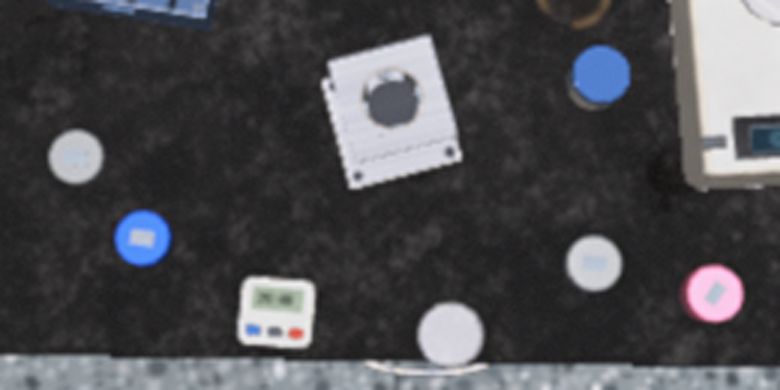

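The scene view shows the grey mounts as follows:
- **Thick mount:** the grey disc right of the magazine, at top (388,228) and scene (387,203).
- **Thin mount:** the grey disc on the left, at top (215,192) and scene (235,252).

These could be mistaken for them:
- pink thick disc, top (428,238)
- blue thin disc, top (237,219)
- dish, top (340,251)
- tub, top (390,165)

I'm choosing the two grey discs with metal rectangles. Next I'll measure them more finely.

```bash
cat > meas.py <<'E'
from h import *
E
python3 - <<'E'
from h import *
ps=shot("scene");pt=shot("top")
save(pt,"tc_thick.png",(368,208,448,258),9) 
save(ps,"sc_thin.png",(210,230,300,280),8)
save(ps,"sc_thick.png",(365,180,425,220),10)
save(pt,"tc_mag.png",(290,142,356,208),9)
save(ps,"sc_mag.png",(280,165,345,228),9)
print(pt["R"])
def cen(p,c,w,thr):
    g=cv2.cvtColor(p["image"],cv2.COLOR_RGB2GRAY);x,y=c
    g=cv2.resize(g[y-w:y+w,x-w:x+w],None,fx=8,fy=8,interpolation=cv2.INTER_CUBIC)
    m=(g>thr).astype('uint8');n,l,s,ce=cv2.connectedComponentsWithStats(m)
    k=l[8*w,8*w]; 
    if k==0:k=1+np.argmax(s[1:,4])
    cs=max(cv2.findContours((l==k).astype('uint8'),0,1)[0],key=cv2.contourArea)
    e=cv2.fitEllipse(cs)
    b=np.array(cv2.boundingRect(cs))/8
    f=lambda a:(np.array(a)+.5)/8-.5
    return f(e[0])+[x-w,y-w],np.array(e[1])/8,b
for n,c,z in (("thick",(388,228),.03),("thin",(215,192),.02)):
  for thr in (90,110):
    u,a,b=cen(pt,c,14,thr);print(n,u,a,b,atz(pt,*u,z))
for n,X in (("thick",[.24,-.14]),):
  pass
E
```

```text
[[ 0.01716406 -0.99984122  0.00478761]
 [-0.99076947 -0.0176519  -0.13440335]
 [ 0.13446652 -0.00243651 -0.99091514]]
thick [387.52579212 227.32409763] [18.67285728 19.00858688] [ 4.625  4.375 18.875 18.875] [ 0.43263169 -0.15301383  0.03      ]
thick [387.54882622 227.31668282] [18.16226578 18.56004906] [ 4.875  4.5   18.375 18.5  ] [ 0.43265325 -0.15307755  0.03      ]
thin [214.8706646  191.82574749] [18.1510582  18.58047867] [ 5.     5.125 18.625 18.375] [0.52460268 0.33037252 0.02      ]
thin [214.86393738 191.83019638] [17.62649345 18.08975029] [ 5.25   5.375 18.125 17.875] [0.5245897  0.33039074 0.02      ]
```

View pics/tc_mag.png

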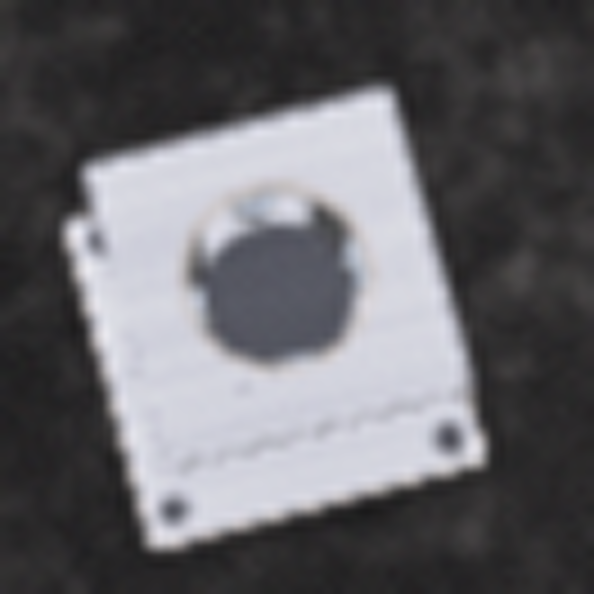

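View pics/sc_mag.png

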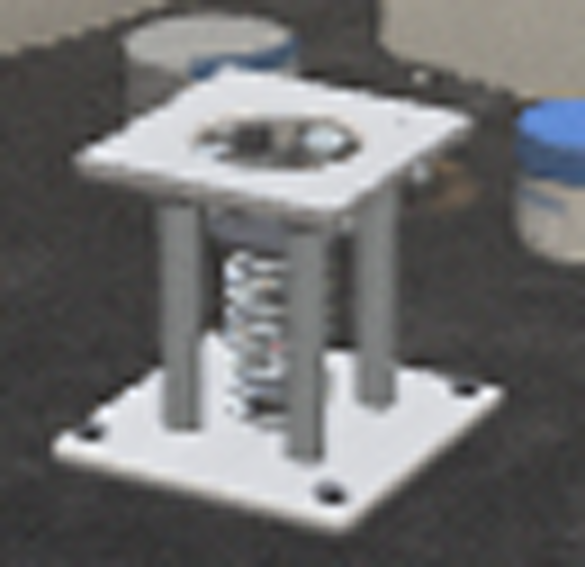

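View pics/sc_thick.png

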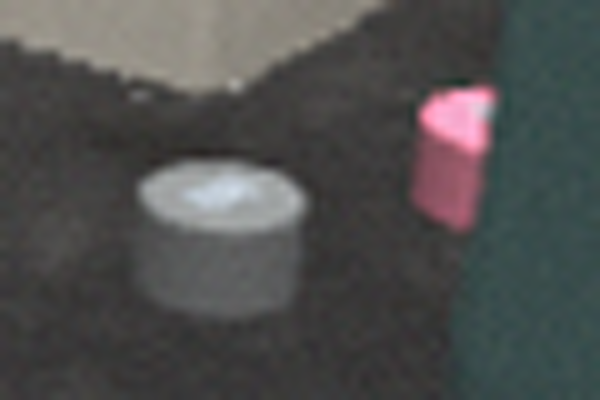

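View pics/sc_thin.png

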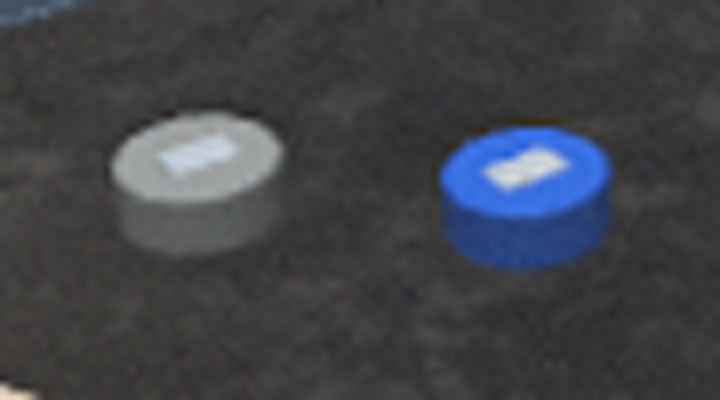

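View pics/tc_thick.png

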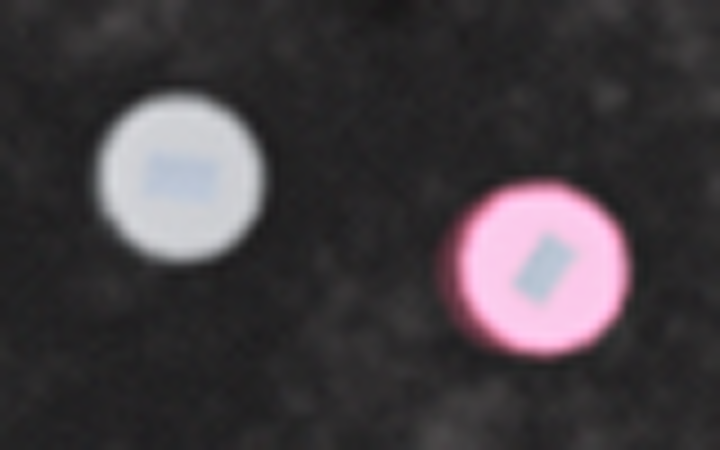

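The crops confirm both grey discs, each with a bright rectangle. The magazine crops show the head corners, the mouth and the base corners. I'll triangulate the discs and fit the magazine model to both views.

```bash
python3 - <<'E'
from h import *
from scipy.optimize import least_squares
ps=shot("scene");pt=shot("top")
S=lambda a,b:np.array([(a+.5)/9+280-.5,(b+.5)/9+165-.5]);T=lambda a,b:np.array([(a+.5)/9+290-.5,(b+.5)/9+142-.5])
print("thick",tri(pt,(387.53,227.32),ps,(387.2-.5,199.5-.5)))
print("thin",tri(pt,(214.87,191.83),ps,(234.75-.5,249.75-.5)))
# obs: list (pic, pixel, model kind, corner)
# corners in magazine frame by world dir; choose nearest by projection
obs=[(ps,S(76,160),'h'),(ps,S(235,69),'h'),(ps,S(473,122),'h'),(ps,S(342,208),'h'),(ps,S(278,140),'m'),
(pt,T(80,163),'h'),(pt,T(393,86),'h'),(pt,T(282,272),'m'),
(ps,S(52,447),'b'),(ps,S(345,522),'b'),(ps,S(505,391),'b'),(pt,T(63,222),'b'),(pt,T(148,550),'b'),(pt,T(489,465),'b')]
def res(q,full=False):
    x,y,a,h=q;o=[]
    for p,u,k in obs:
        if k=='m': o.append(proj(p,[x,y,h])-u);continue
        s,z=(.046,h) if k=='h' else (.055,.008)
        c=[proj(p,[x+s*np.sqrt(2)*np.cos(a+i*np.pi/2),y+s*np.sqrt(2)*np.sin(a+i*np.pi/2),z])-u for i in range(4)]
        o.append(min(c,key=lambda e:e@e))
    return np.array(o) if full else np.ravel(o)
for a0 in (.3,.6,.9,1.2,1.5):
    s=least_squares(res,[.56,.045,a0,.104],x_scale=[.01,.01,.1,.01],loss='soft_l1')
    print(s.x,s.cost)
    if s.cost<20: best=s.x
print(res(best,True).round(1))
o=r.observe();from scipy.spatial.transform import Rotation as Ro
print(Ro.from_quat(o["eef_rot"]).as_matrix().round(3))
for n,X in (("pink",(428,238,.03)),("blue",(237,219,.02)),("dish",(340,251,.01)),("timer",(282,244,.02)),("tub",(390,165,.048))):print(n,atz(pt,*X).round(3))
E
```

```text
thick (array([ 0.43324066, -0.15305377,  0.02792286]), np.float64(0.0011461074886424303))
thin (array([0.5251178 , 0.3312112 , 0.01746405]), np.float64(0.0004367654883895793))
[0.56811797 0.03539783 1.06244022 0.10375243] 3.464625743795048
[0.56811797 0.03539783 1.06244023 0.10375243] 3.464625743795448
[0.56811797 0.03539783 1.06244021 0.10375243] 3.464625743795489
[0.56811797 0.03539783 1.06244021 0.10375243] 3.4646257437951613
[0.56811797 0.03539783 1.06244022 0.10375243] 3.464625743795059
[[ 0.4 -0.3]
 [-0.3 -0.1]
 [ 0.3 -0.4]
 [-0.9  0.7]
 [ 0.3 -0.3]
 [ 0.5  0.6]
 [-0.5  0.5]
 [-0.6  0.7]
 [-0.3 -1.2]
 [-0.  -0.8]
 [ 0.3 -1. ]
 [-0.  -0.4]
 [ 0.2 -0.1]
 [-0.3 -0.5]]
[[ 0.     0.361 -0.932]
 [-0.    -0.932 -0.361]
 [-1.     0.     0.   ]]
pink [ 0.405 -0.264  0.03 ]
blue [0.449 0.265 0.02 ]
dish [ 0.366 -0.024  0.01 ]
timer [0.382 0.137 0.02 ]
tub [ 0.604 -0.158  0.048]
```

```bash
cat > go.py <<'E'
import sys
from h import *
from scipy.spatial.transform import Rotation as Ro
o=r.observe();R=Ro.from_quat(o["eef_rot"]).as_matrix()
R0=np.array([[0,.361,-.932],[0,-.932,-.361],[-1,0,0]])
X=np.array(list(map(float,sys.argv[1:4])))
print("shift",(R.T@(X-o["ee_pos"])/.05).round(3),"turn",(Ro.from_matrix(R.T@R0).as_rotvec()/np.radians(5)).round(2),"F",o["contact_force"].round(1),o["ee_pos"].round(4),o["width"],o["time_s"],o["qpos"].round(2))
E
python3 go.py .433 -.153 .10
```

```text
shift [ 2.907 -5.017 -6.969] turn [ 0.  0. -0.] F [-0.4 -0.2 -0. ] [ 0.1988 -0.5128  0.2454] 0.08560203365749573 0.9 [-1.3   0.09  1.37  0.    1.68 -0.1 ]
```

move_arm:
  rows: "0.2 -0.6 -0.8 0 0 0 80; 0.5 -1.2 -1.6 0 0 0 80; 0.8 -1.8 -2.5 0 0 0 80; 1.1 -2.4 -3.3 0 0 0 80; 1.4 -3.0 -4.2 0 0 0 80; 1.7 -3.6 -5.0 0 0 0 80; 2.0 -4.2 -5.8 0 0 0 80; 2.3 -4.7 -6.5 0 0 0 80; 2.5 -5.02 -6.97 0 0 0 80; 2.8 -5.02 -6.97 0 0 0 80; 2.9 -5.02 -6.97 0 0 0 80; 2.9 -5.02 -6.97 0 0 0 80"
  squeeze: 30

```text
time_s: 2.4
ee_pos: [0.4323, -0.1536, 0.0999]
eef_rot: [-0.695, -0.13, 0.696, -0.129]
contact_force: [0.0, 0.0, 1.0]
width: 0.0799
```

```bash
python3 go.py .433 -.153 .028; python3 - <<'E'
from h import *
ps=shot("scene");pt=shot("top")
a=cv2.resize(ps["image"][110:230,340:460,::-1],(400,400),interpolation=2);b=cv2.resize(pt["image"][170:290,320:440,::-1],(400,400),interpolation=2)
cv2.imwrite("pics/g1.png",np.hstack([a,b]))
E
```

```text
shift [ 1.438 -0.006 -0.019] turn [-0.01  0.01  0.  ] F [0. 0. 1.] [ 0.4323 -0.1536  0.0999] 0.07994378963206102 2.4 [-0.46 -0.04  1.79 -0.    1.39  0.74]
```

View pics/g1.png

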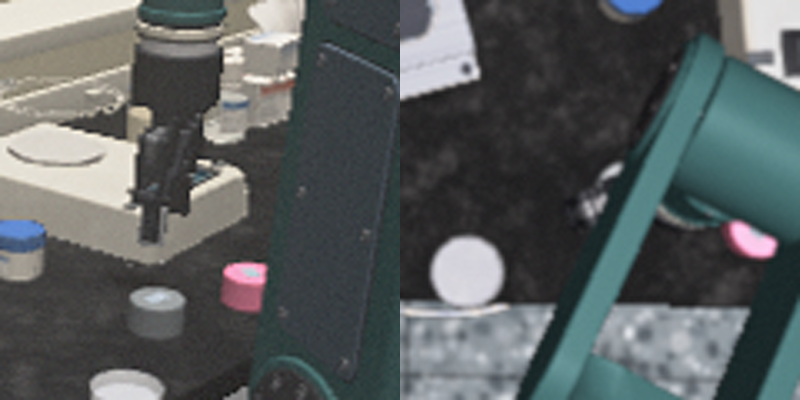

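The gripper stands above the thick mount, fingertips near (150,240) and the disc at (158,312) in the crop. I'll descend and grip.

move_arm:
  rows: "0.5 0 -0.02 0 0 0 80; 0.9 0 -0.02 0 0 0 80; 1.2 0 -0.02 0 0 0 80; 1.44 0 -0.02 0 0 0 80; 1.44 0 -0.02 0 0 0 80; 1.44 0 -0.02 0 0 0 45; 1.44 0 -0.02 0 0 0 45; 1.44 0 -0.02 0 0 0 45; 1.44 0 -0.02 0 0 0 45; 1.44 0 -0.02 0 0 0 45; 1.44 0 -0.02 0 0 0 45"
  squeeze: 30

```text
time_s: 3.88
ee_pos: [0.4348, -0.1538, 0.0299]
eef_rot: [0.696, 0.129, -0.694, 0.13]
contact_force: [-0.3, 1.6, 6.9]
width: 0.0471
```

```bash
python3 go.py .568 .0355 .15; python3 - <<'E'
from h import *
ps=shot("scene")
a=cv2.resize(ps["image"][130:230,340:440,::-1],(600,600),interpolation=2)
cv2.imwrite("pics/g2.png",a)
E
```

```text
shift [-2.4   -2.568 -3.854] turn [-0.02 -0.02 -0.03] F [-0.3  1.6  6.9] [ 0.4348 -0.1538  0.0299] 0.04714230703635217 3.875 [-0.46  0.04  1.87 -0.    1.23  0.74]
```

View pics/g2.png

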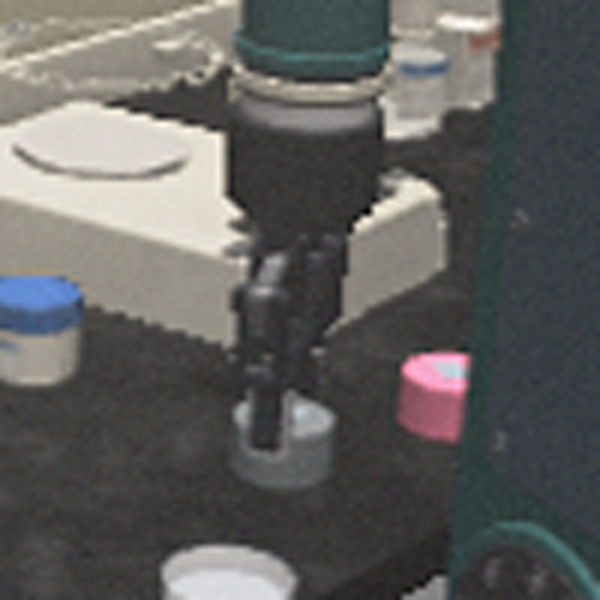

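The pads hold the grey disc in its upper half, and the near pad is at (265,420) in the crop. The opening reads 47 mm where I expected 50, so I'll lift and check.

move_arm:
  rows: "-0.4 0 0 0 0 0 45; -1 0 0 0 0 0 45; -1.8 0 0 0 0 0 45; -2.4 0 0 0 0 0 45; -2.4 0 0 0 0 0 45; -2.4 0 0 0 0 0 45"

```text
time_s: 4.68
ee_pos: [0.4336, -0.1533, 0.1483]
eef_rot: [0.695, 0.129, -0.695, 0.13]
contact_force: [-1.0, 0.3, -1.6]
width: 0.0472
```

```bash
python3 go.py .568 .0355 .15; python3 - <<'E'
from h import *
ps=shot("scene");pt=shot("top")
a=cv2.resize(ps["image"][90:190,340:440,::-1],(600,600),interpolation=2)
b=cv2.resize(pt["image"][180:250,360:430,::-1],(200,200),interpolation=2);b=cv2.copyMakeBorder(b,0,400,0,0,0)
cv2.imwrite("pics/g3.png",np.hstack([a,b]))
E
```

```text
shift [-0.035 -2.554 -3.867] turn [-0.02 -0.   -0.01] F [-1.   0.3 -1.6] [ 0.4336 -0.1533  0.1483] 0.04724581358454487 4.675 [-0.46 -0.08  1.73 -0.    1.49  0.74]
```

View pics/g3.png

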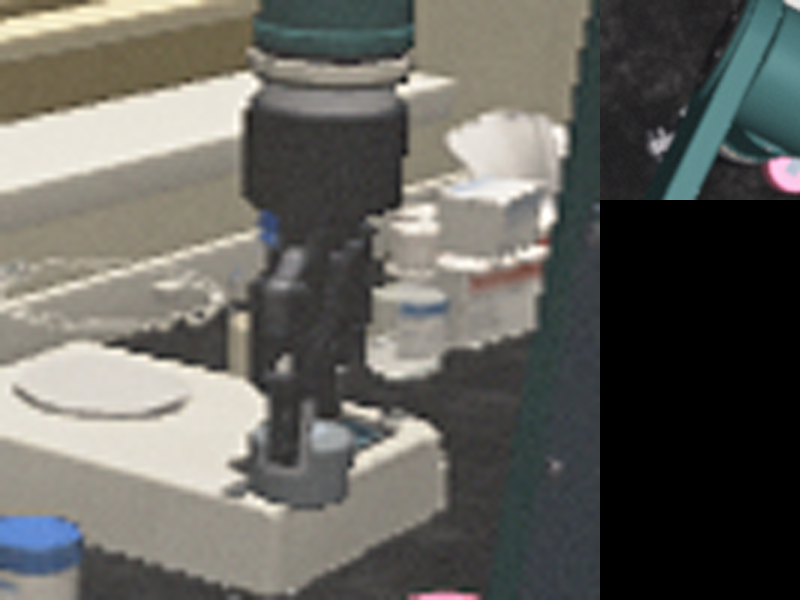

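The thick mount is held level and the force reads about 1.6 N, which fits. I'll carry it over the magazine.

move_arm:
  rows: "-0.2 -0.4 -0.7 0 0 0 45; -0.2 -0.9 -1.4 0 0 0 45; -0.2 -1.4 -2.1 0 0 0 45; -0.2 -1.9 -2.8 0 0 0 45; -0.2 -2.3 -3.4 0 0 0 45; -0.2 -2.55 -3.87 0 0 0 45; -0.2 -2.55 -3.87 0 0 0 45; -0.1 -2.55 -3.87 0 0 0 45; -0.1 -2.55 -3.87 0 0 0 45"

```text
time_s: 5.9
ee_pos: [0.5668, 0.0347, 0.1514]
eef_rot: [-0.694, -0.129, 0.696, -0.129]
contact_force: [-0.3, -0.4, -1.2]
width: 0.0475
```

```bash
python3 go.py .568 .0355 .13; python3 - <<'E'
from h import *
ps=shot("scene");pt=shot("top")
a=cv2.resize(ps["image"][130:230,260:360,::-1],(500,500),interpolation=2)
b=cv2.resize(pt["image"][140:210,285:355,::-1],(300,300),interpolation=2);b=cv2.copyMakeBorder(b,0,200,0,0,0)
cv2.imwrite("pics/g4.png",np.hstack([a,b]))
E
```

```text
shift [ 0.427 -0.006 -0.029] turn [-0.03  0.04  0.02] F [-0.3 -0.4 -1.2] [0.5668 0.0347 0.1514] 0.04753195574970008 5.9 [-0.04  0.17  1.47 -0.    1.51  1.17]
```

View pics/g4.png

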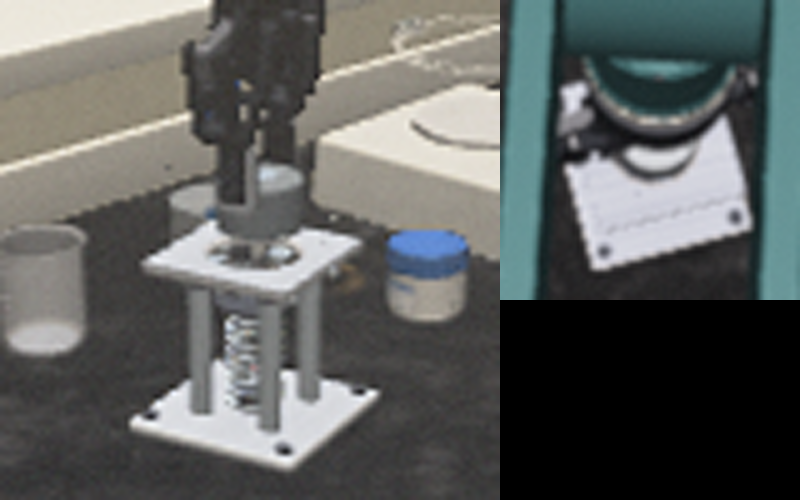

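```bash
python3 - <<'E'
from h import *
ps=shot("scene")
save(ps,"g5.png",(285,150,345,195),13)
q=lambda X:((proj(ps,X)+.5-[285,150])*13).round(0)
print("mouth",q([.568,.0355,.1038]),"topc",q([.568,.0355,.152]),"bot",q([.568,.0355,.122]), "at TCP top",q([.5668,.0347,.151]))
print(q([.573,.0355,.15]),q([.568,.0405,.15]))
E
```

```text
mouth [341. 394.] topc [340. 187.] bot [341. 317.] at TCP top [346. 192.]
[324. 190.] [323. 201.]
```

View pics/g5.png

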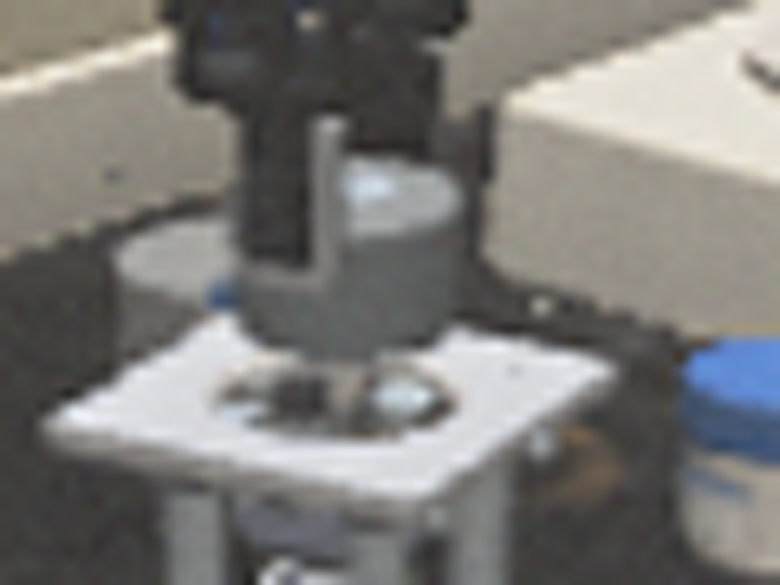

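```bash
python3 - <<'E'
from h import *
ps=shot("scene");pt=shot("top")
us=(np.array([334.,396])+0)/13+[285,150]-.5
us0=np.array([278.,140])/9+[280,165]-.5
ut=np.array([281.5,273.5])/9+[290,142]-.5
for u in (us,us0): print(u,tri(ps,u,pt,ut))
for z in (.099,.101,.103): print(z,atz(ps,*us,z),atz(ps,*us0,z),atz(pt,*ut,z))
# disc: bottom ellipse centre (350,~314)
ud=np.array([350.,314])/13+[285,150]-.5
for z in (.119,.121,.123): print(z,atz(ps,*ud,z))
E
```

```text
[310.19230769 179.96153846] (array([0.57047933, 0.03456794, 0.10236897]), np.float64(0.0010453234736443329))
[310.38888889 180.05555556] (array([0.57030733, 0.03436327, 0.10211947]), np.float64(0.0004482375304885158))
0.099 [0.57717185 0.0289595  0.099     ] [0.57624245 0.02905861 0.099     ] [0.57078395 0.03418569 0.099     ]
0.101 [0.57350353 0.03242291 0.101     ] [0.57257838 0.03252156 0.101     ] [0.57037067 0.03420214 0.101     ]
0.103 [0.5698352  0.03588632 0.103     ] [0.56891432 0.03598452 0.103     ] [0.56995738 0.03421859 0.103     ]
0.119 [0.57360206 0.0273293  0.119     ]
0.121 [0.56977468 0.0309669  0.121     ]
0.123 [0.5659473 0.0346045 0.123    ]
```

The mouth triangulates to about (0.5703, 0.0344). The scene crop shows the disc about 3–4 mm to the right of it, at column 350 against 334. I'll correct that and descend slowly.

move_arm:
  rows: "0.1 0.02 -0.09 0 0 0 45; 0.2 0.02 -0.1 0 0 0 45; 0.3 0.02 -0.1 0 0 0 45; 0.37 0.02 -0.1 0 0 0 45; 0.44 0.02 -0.1 0 0 0 45; 0.47 0.02 -0.1 0 0 0 45; 0.47 0.02 -0.1 0 0 0 45"

```text
time_s: 7.02
ee_pos: [0.5752, 0.0361, 0.1354]
eef_rot: [0.698, 0.129, -0.692, 0.13]
contact_force: [-2.5, 1.8, 16.2]
width: 0.0472
```

```bash
python3 go.py .5705 .035 .124; python3 - <<'E'
from h import *
ps=shot("scene")
save(ps,"g6.png",(285,150,345,195),13)
E
```

```text
shift [ 0.227 -0.014  0.097] turn [-0.02 -0.09 -0.04] F [-2.5  1.8 16.2] [0.5752 0.0361 0.1354] 0.04721433098754639 7.025 [-0.04  0.19  1.48  0.    1.47  1.17]
```

View pics/g6.png

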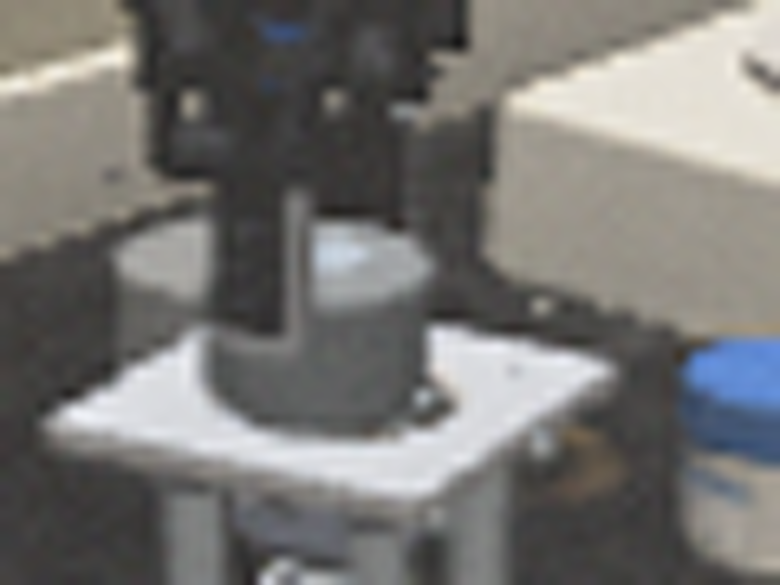

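The disc landed on the rim at 16 N. It now sits about 3.5 mm left of the mouth centre, at column 318 against 334. I'll lift slightly, shift and retry.

move_arm:
  rows: "-0.1 0 0.04 0 -0.09 0 45; -0.15 0.01 0.08 0 -0.09 0 45; -0.15 0.01 0.08 0 -0.09 0 45; -0.15 0.01 0.08 0 -0.09 0 45"

```text
time_s: 7.58
ee_pos: [0.5711, 0.0341, 0.1418]
eef_rot: [-0.695, -0.128, 0.695, -0.13]
contact_force: [-0.2, 0.6, -1.7]
width: 0.0473
```

```bash
python3 go.py .5715 .034 .130
```

```text
shift [ 0.236  0.004 -0.006] turn [-0.02  0.02 -0.03] F [-0.2  0.6 -1.7] [0.5711 0.0341 0.1418] 0.047288117491361595 7.575 [-0.04  0.18  1.48 -0.    1.49  1.17]
```

Position is good. I'll descend in small steps.

move_arm:
  rows: "0.05 0 0 0 0 0 45; 0.1 0 0 0 0 0 45; 0.14 0 0 0 0 0 45; 0.18 0 0 0 0 0 45; 0.18 0 0 0 0 0 45"

```text
time_s: 8.2
ee_pos: [0.571, 0.0347, 0.1335]
eef_rot: [-0.695, -0.129, 0.695, -0.13]
contact_force: [-1.0, 1.6, -0.4]
width: 0.0471
```

```bash
python3 go.py .5715 .034 .124; python3 - <<'E'
from h import *
ps=shot("scene")
save(ps,"g7.png",(285,150,345,195),13)
E
```

```text
shift [ 0.191  0.016 -0.005] turn [-0.02  0.01 -0.02] F [-1.   1.6 -0.4] [0.571  0.0347 0.1335] 0.047056060075555885 8.2 [-0.04  0.18  1.49 -0.    1.47  1.17]
```

View pics/g7.png

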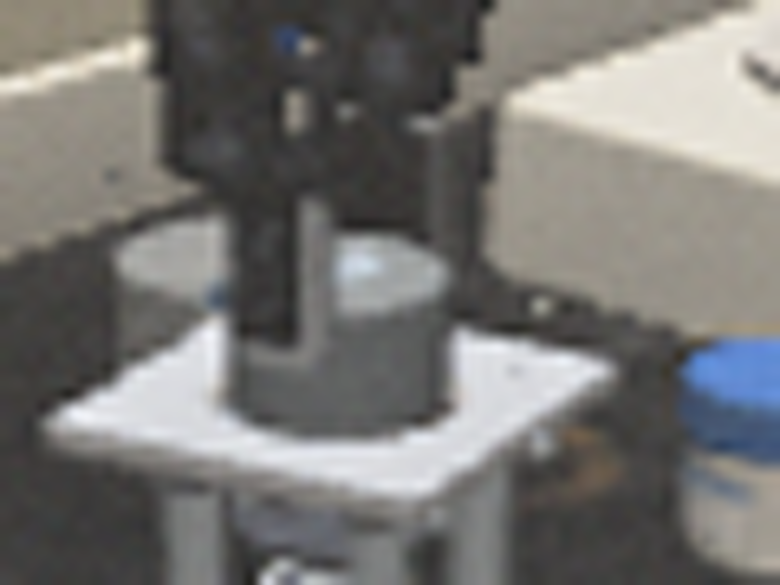

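The disc is centred over the mouth (337 against 334) and there is no contact load. I'll continue down.

move_arm:
  rows: "0.04 0 0 0 0 0 45; 0.08 0 0 0 0 0 45; 0.12 0 0 0 0 0 45; 0.14 0 0 0 0 0 45; 0.14 0 0 0 0 0 45"

```text
time_s: 8.88
ee_pos: [0.5707, 0.0346, 0.1255]
eef_rot: [-0.695, -0.129, 0.696, -0.13]
contact_force: [-0.8, 0.2, -0.8]
width: 0.0474
```

```bash
python3 go.py .5715 .034 .124; python3 - <<'E'
from h import *
ps=shot("scene")
save(ps,"g8.png",(285,150,345,195),13)
E
```

```text
shift [ 0.031  0.017 -0.012] turn [-0.02  0.02 -0.01] F [-0.8  0.2 -0.8] [0.5707 0.0346 0.1255] 0.04742530788547298 8.875 [-0.04  0.19  1.5  -0.    1.46  1.17]
```

View pics/g8.png

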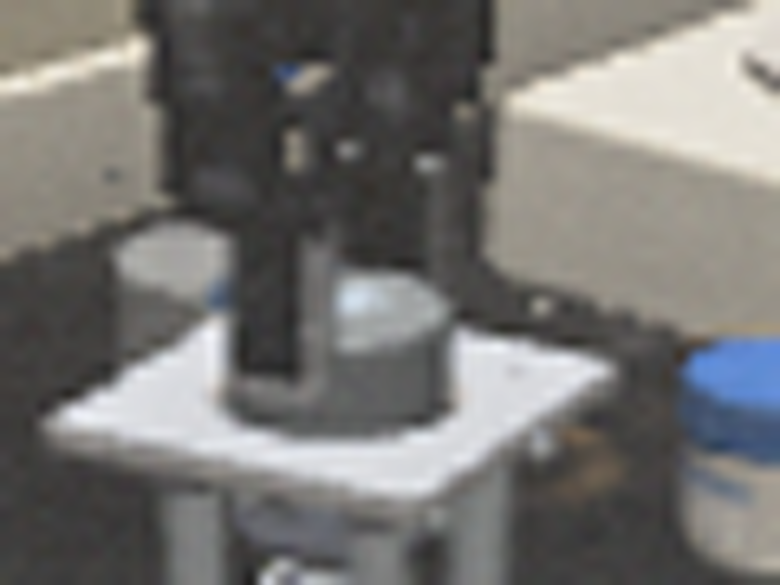

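The disc is in the mouth. I'll release it, rise and close the fingers.

move_arm:
  rows: "0.02 0 0 0 0 0 60; 0.02 0 0 0 0 0 70; 0.02 0 0 0 0 0 70; -0.3 0 0 0 0 0 70; -0.8 0 0 0 0 0 70; -1 0 0 0 0 0 40; -1 0 0 0 0 0 10; -1 0 0 0 0 0 0; -1 0 0 0 0 0 0; -1 0 0 0 0 0 0; -1 0 0 0 0 0 0"

```text
time_s: 10.3
ee_pos: [0.5706, 0.0347, 0.1752]
eef_rot: [-0.694, -0.129, 0.696, -0.13]
contact_force: [-0.1, 1.0, 0.2]
width: -0.0002
```

```bash
python3 go.py .5705 .0344 .146; python3 - <<'E'
from h import *
ps=shot("scene")
save(ps,"g9.png",(285,150,345,195),13)
E
```

```text
shift [0.584 0.005 0.002] turn [-0.02  0.03 -0.01] F [-0.1  1.   0.2] [0.5706 0.0347 0.1752] -0.00021775141634694392 10.3 [-0.04  0.16  1.43 -0.    1.55  1.17]
```

View pics/g9.png

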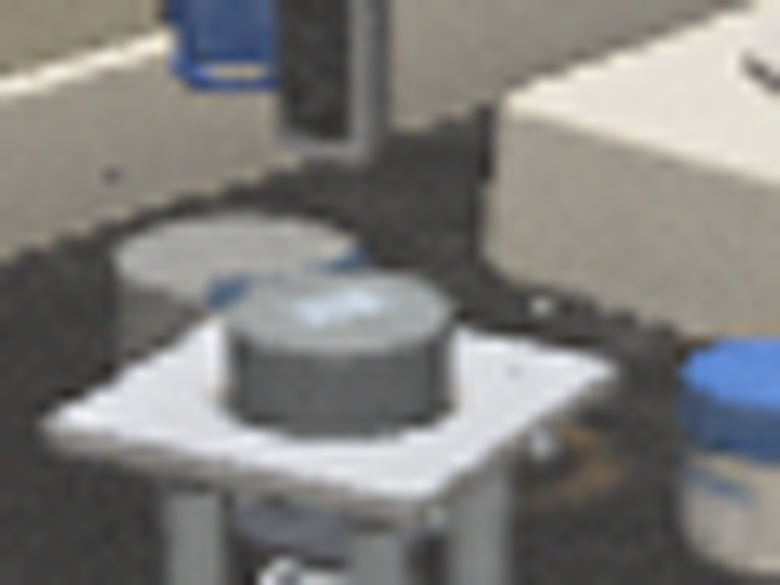

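The thick mount sits flat on the lips and stands proud. I'll bring the closed fingers down to find its top.

move_arm:
  rows: "0.3 0 0 0 0 0 0; 0.6 0 0 0 0 0 0; 0.66 0 0 0 0 0 0; 0.66 0 0 0 0 0 0"

```text
time_s: 10.85
ee_pos: [0.5703, 0.0347, 0.1415]
eef_rot: [-0.694, -0.129, 0.696, -0.13]
contact_force: [-0.6, 0.4, -0.1]
width: -0.0001
```

move_arm:
  rows: "0.04 0 0 0 0 0 0; 0.08 0 0 0 0 0 0; 0.12 0 0 0 0 0 0; 0.16 0 0 0 0 0 0; 0.16 0 0 0 0 0 0"

```text
time_s: 11.48
ee_pos: [0.571, 0.035, 0.1357]
eef_rot: [-0.695, -0.129, 0.695, -0.13]
contact_force: [-0.8, 1.7, 5.8]
width: -0.0003
```

```bash
python3 go.py .5705 .0344 .138
```

```text
shift [-0.045  0.008  0.013] turn [-0.02  0.01 -0.01] F [-0.8  1.7  5.8] [0.571  0.035  0.1357] -0.00029251973128344426 11.475 [-0.04  0.18  1.48 -0.    1.48  1.17]
```

Contact came at TCP z ≈ 0.1365, so the mount must reach TCP z ≈ 0.097 or a little lower. I'll press in stages.

move_arm:
  rows: "0.06 0 0 0 0 0 0; 0.12 0 0 0 0 0 0; 0.18 0 0 0 0 0 0; 0.24 0 0 0 0 0 0; 0.3 0 0 0 0 0 0; 0.36 0 0 0 0 0 0; 0.42 0 0 0 0 0 0; 0.48 0 0 0 0 0 0; 0.54 0 0 0 0 0 0; 0.6 0 0 0 0 0 0; 0.6 0 0 0 0 0 0"

```text
time_s: 12.85
ee_pos: [0.5708, 0.0351, 0.1056]
eef_rot: [-0.695, -0.129, 0.695, -0.13]
contact_force: [-0.7, 0.6, 2.8]
width: 0.0003
```

```bash
python3 go.py .5705 .0344 .095; python3 - <<'E'
from h import *
ps=shot("scene")
save(ps,"g10.png",(285,150,345,210),10)
E
```

```text
shift [0.211 0.011 0.011] turn [-0.01  0.01 -0.01] F [-0.7  0.6  2.8] [0.5708 0.0351 0.1056] 0.00026608656583442235 12.85 [-0.04  0.2   1.52 -0.    1.42  1.17]
```

View pics/g10.png

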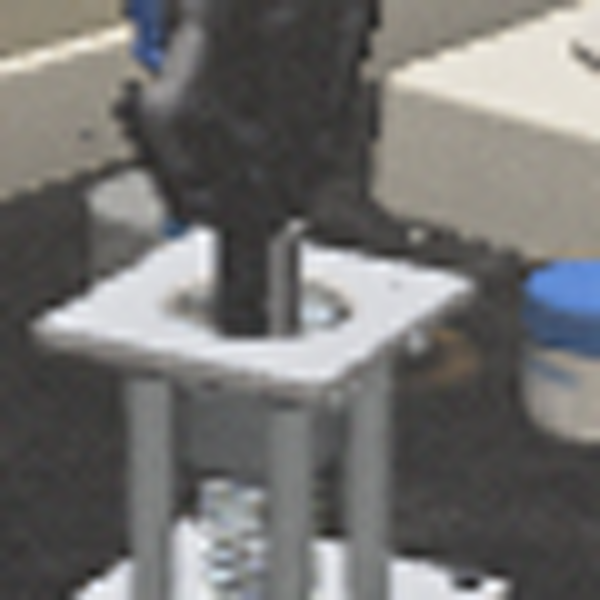

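The thick mount is between the lips and the force is low. I'll press the remaining ~12 mm.

move_arm:
  rows: "0.05 0 0 0 0 0 0; 0.1 0 0 0 0 0 0; 0.15 0 0 0 0 0 0; 0.2 0 0 0 0 0 0; 0.24 0 0 0 0 0 0; 0.27 0 0 0 0 0 0; 0.27 0 0 0 0 0 0; 0.27 0 0 0 0 0 0"

```text
time_s: 13.9
ee_pos: [0.5708, 0.0351, 0.0922]
eef_rot: [-0.695, -0.129, 0.695, -0.13]
contact_force: [-1.8, 1.6, 5.6]
width: -0.0001
```

```bash
python3 go.py .5705 .0344 .095
```

```text
shift [-0.057  0.011  0.012] turn [-0.01  0.01 -0.01] F [-1.8  1.6  5.6] [0.5708 0.0351 0.0922] -0.00012632871188811583 13.9 [-0.04  0.21  1.54 -0.    1.39  1.17]
```

move_arm:
  rows: "-0.1 0 0 0 0 0 0; -0.4 0 0 0 0 0 0; -0.9 0 0 0 0 0 0; -1.6 0 0 0 0 0 0; -2.2 0 0 0 0 0 0; -2.2 0 0 0 0 0 20; -2.2 0 0 0 0 0 60"

```text
time_s: 14.78
ee_pos: [0.5703, 0.0351, 0.201]
eef_rot: [-0.694, -0.129, 0.696, -0.13]
contact_force: [0.5, -0.0, -0.3]
width: 0.0353
```

```bash
python3 go.py .5251 .3308 .20; python3 - <<'E'
from h import *
ps=shot("scene");pt=shot("top")
save(ps,"g11.png",(285,150,345,210),10)
save(pt,"g11t.png",(285,140,355,210),8)
E
```

```text
shift [ 0.017 -5.844 -1.285] turn [-0.02  0.03  0.  ] F [ 0.5 -0.  -0.3] [0.5703 0.0351 0.201 ] 0.035327891173818175 14.775 [-0.04  0.15  1.39 -0.    1.6   1.17]
```

View pics/g11.png

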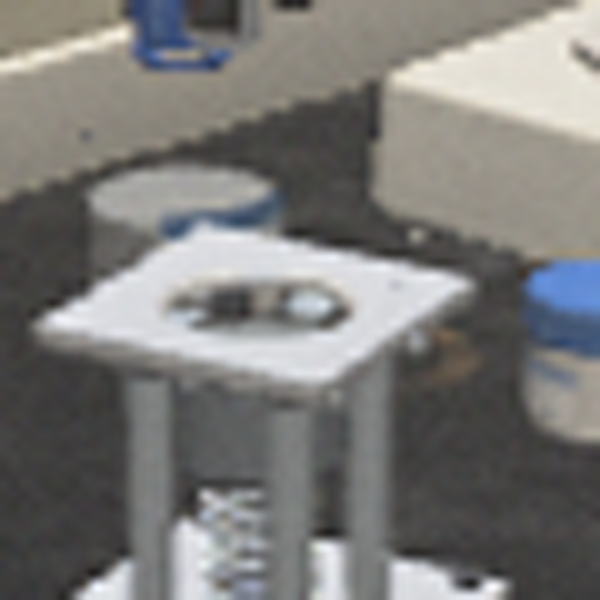

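The mouth looks as it did at the start, with the lips closed, so the thick mount is caught. On to the thin one.

move_arm:
  rows: "0 -0.9 -0.2 0 0 0 80; 0 -1.8 -0.4 0 0 0 80; 0 -2.7 -0.6 0 0 0 80; 0 -3.6 -0.8 0 0 0 80; 0.4 -4.5 -1 0 0 0 80; 0.9 -5.2 -1.2 0 0 0 80; 1.5 -5.84 -1.28 0 0 0 80; 2 -5.84 -1.28 0 0 0 80; 2.2 -5.84 -1.28 0 0 0 80; 2.2 -5.84 -1.28 0 0 0 80; 2.2 -5.84 -1.28 0 0 0 80"

```text
time_s: 16.25
ee_pos: [0.525, 0.3304, 0.0914]
eef_rot: [-0.694, -0.129, 0.696, -0.129]
contact_force: [0.3, 0.1, 0.3]
width: 0.0801
```

```bash
python3 go.py .525 .3306 .024; python3 - <<'E'
from h import *
ps=shot("scene");pt=shot("top")
a=cv2.resize(ps["image"][170:280,180:290,::-1],(440,440),interpolation=2)
b=cv2.resize(pt["image"][140:200,295:355,::-1],(360,360),interpolation=2);b=cv2.copyMakeBorder(b,0,80,0,0,0)
cv2.imwrite("pics/g12.png",np.hstack([a,b]))
E
```

```text
shift [ 1.348 -0.003 -0.004] turn [-0.03  0.02  0.01] F [0.3 0.1 0.3] [0.525  0.3304 0.0914] 0.08007285323577383 16.25 [0.47 0.32 1.41 0.   1.42 1.67]
```

View pics/g12.png

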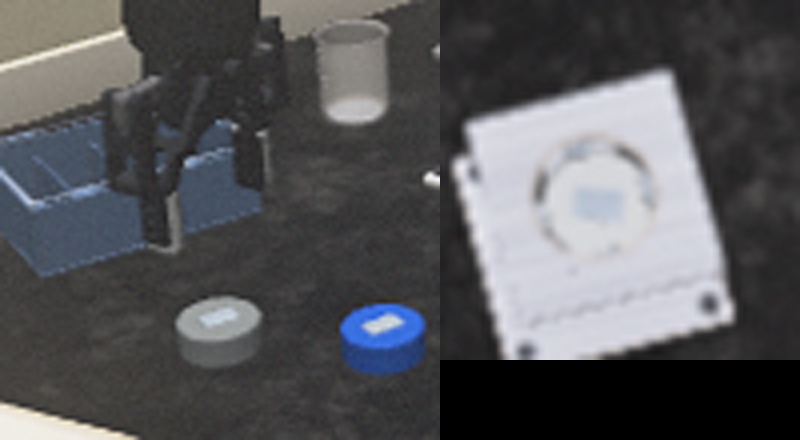

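Top view: the thick mount lies centred under the closed lips. Scene view: the gripper stands over the grey thin mount at (218,330), with the blue one clear at (382,335). I'll descend and grip.

move_arm:
  rows: "0.5 0 0 0 0 0 75; 0.9 0 0 0 0 0 75; 1.2 0 0 0 0 0 75; 1.33 0 0 0 0 0 75; 1.33 0 0 0 0 0 75; 1.33 0 0 0 0 0 45; 1.33 0 0 0 0 0 45; 1.33 0 0 0 0 0 45; 1.33 0 0 0 0 0 45; 1.33 0 0 0 0 0 45"
  squeeze: 30

```text
time_s: 17.6
ee_pos: [0.5258, 0.331, 0.0266]
eef_rot: [0.696, 0.13, -0.695, 0.129]
contact_force: [0.1, 0.5, 7.0]
width: 0.0471
```

```bash
python3 go.py .525 .3306 .15; python3 - <<'E'
from h import *
ps=shot("scene")
save(ps,"g13.png",(205,220,265,270),12)
E
```

```text
shift [-2.469e+00 -2.000e-03  1.500e-02] turn [-0.02 -0.01  0.02] F [0.1 0.5 7. ] [0.5258 0.331  0.0266] 0.04711103550389116 17.6 [0.47 0.38 1.47 0.   1.29 1.67]
```

View pics/g13.png

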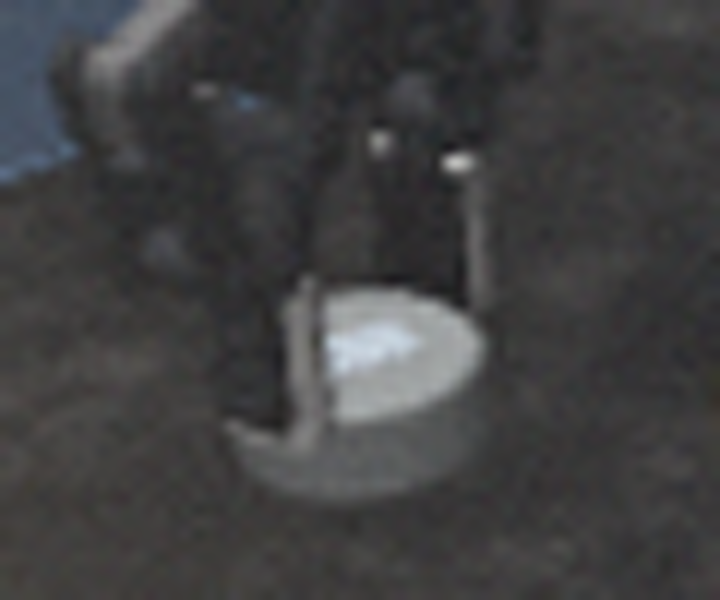

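The thin mount is gripped level. I'll lift it and carry it to the magazine.

move_arm:
  rows: "-0.5 0 0 0 0 0 45; -1.2 0 0 0 0 0 45; -2 0 0 0 0 0 45; -2.6 0 0 0 0 0 45; -2.6 0 0 0 0 0 45"

```text
time_s: 18.27
ee_pos: [0.5269, 0.3314, 0.1592]
eef_rot: [0.697, 0.13, -0.693, 0.128]
contact_force: [-0.1, 0.1, -0.6]
width: 0.0466
```

```bash
python3 go.py .571 .0347 .15
```

```text
shift [0.164 5.855 1.31 ] turn [-0.02 -0.08  0.02] F [-0.1  0.1 -0.6] [0.5269 0.3314 0.1592] 0.04659007940997765 18.275 [0.47 0.27 1.33 0.   1.54 1.67]
```

move_arm:
  rows: "0 0.6 0.15 0 -0.08 0 45; 0 1.4 0.3 0 -0.08 0 45; 0 2.3 0.5 0 -0.08 0 45; 0 3.2 0.7 0 -0.08 0 45; 0 4.1 0.9 0 -0.08 0 45; 0 4.9 1.1 0 -0.08 0 45; 0 5.5 1.25 0 -0.08 0 45; 0 5.86 1.31 0 -0.08 0 45; 0.1 5.86 1.31 0 -0.08 0 45; 0.2 5.86 1.31 0 -0.08 0 45; 0.3 5.86 1.31 0 -0.08 0 45; 0.3 5.86 1.31 0 -0.08 0 45"

```text
time_s: 19.77
ee_pos: [0.5706, 0.0354, 0.1423]
eef_rot: [-0.694, -0.13, 0.696, -0.129]
contact_force: [-0.1, 0.1, -0.9]
width: 0.0467
```

```bash
python3 go.py .571 .0347 .130; python3 - <<'E'
from h import *
ps=shot("scene")
save(ps,"g14.png",(285,150,345,195),13)
E
```

```text
shift [ 0.247  0.017 -0.002] turn [-0.01  0.02  0.03] F [-0.1  0.1 -0.9] [0.5706 0.0354 0.1423] 0.04672963702102469 19.775 [-0.04  0.18  1.47  0.    1.49  1.16]
```

View pics/g14.png

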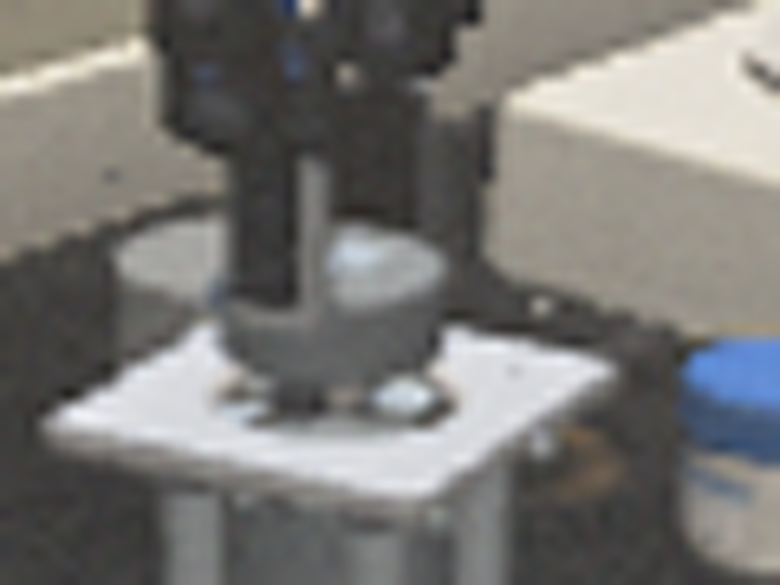

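It is centred within about 1 mm (330 against 334). I'll lower it slowly.

move_arm:
  rows: "0.06 0.01 0 0 0 0 45; 0.12 0.01 0 0 0 0 45; 0.18 0.01 0 0 0 0 45; 0.24 0.01 0 0 0 0 45; 0.3 0.01 0 0 0 0 45; 0.35 0.01 0 0 0 0 45; 0.36 0.01 0 0 0 0 45; 0.36 0.01 0 0 0 0 45"

```text
time_s: 20.82
ee_pos: [0.573, 0.0349, 0.1309]
eef_rot: [0.697, 0.13, -0.693, 0.129]
contact_force: [-4.8, 0.8, 17.0]
width: 0.0468
```

```bash
python3 go.py .571 .0347 .123; python3 - <<'E'
from h import *
ps=shot("scene")
save(ps,"g15.png",(285,150,345,195),13)
E
```

```text
shift [ 0.157 -0.01   0.039] turn [-0.01 -0.07 -0.01] F [-4.8  0.8 17. ] [0.573  0.0349 0.1309] 0.0468442205896019 20.825 [-0.04  0.19  1.49  0.    1.46  1.16]
```

View pics/g15.png

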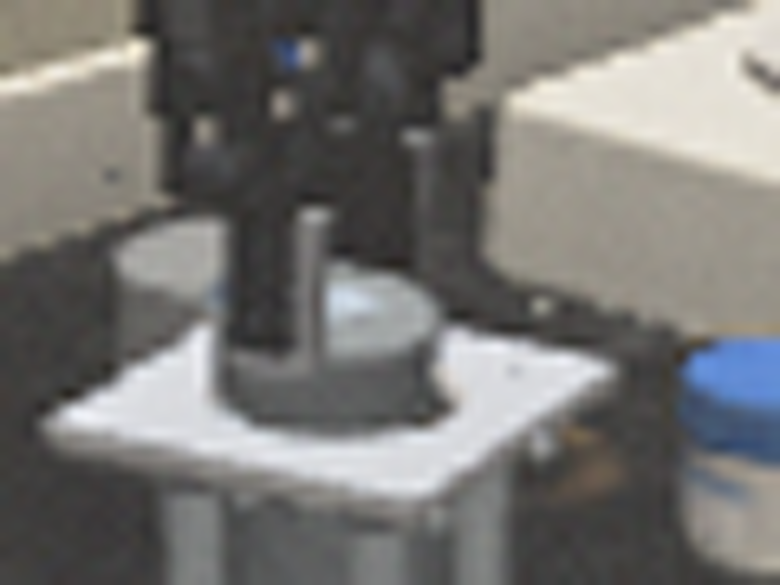

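It caught on the mouth's left rim at 17 N, with a crescent of the mouth showing at right (445,385). I'll lift slightly, shift about 2 mm towards −x and retry.

move_arm:
  rows: "-0.08 -0.01 0.04 0 -0.07 0 45; -0.1 -0.02 0.08 0 -0.07 0 45; -0.1 -0.02 0.08 0 -0.07 0 45; -0.1 -0.02 0.08 0 -0.07 0 45"

```text
time_s: 21.38
ee_pos: [0.5683, 0.0344, 0.1347]
eef_rot: [-0.695, -0.129, 0.696, -0.13]
contact_force: [0.1, 0.2, -1.0]
width: 0.0469
```

```bash
python3 go.py .569 .0343 .130; python3 - <<'E'
from h import *
ps=shot("scene")
save(ps,"g16.png",(285,150,345,195),13)
E
```

```text
shift [ 0.094  0.006 -0.012] turn [-0.01  0.02  0.  ] F [ 0.1  0.2 -1. ] [0.5683 0.0344 0.1347] 0.046925642762288326 21.375 [-0.04  0.18  1.49 -0.    1.47  1.16]
```

View pics/g16.png

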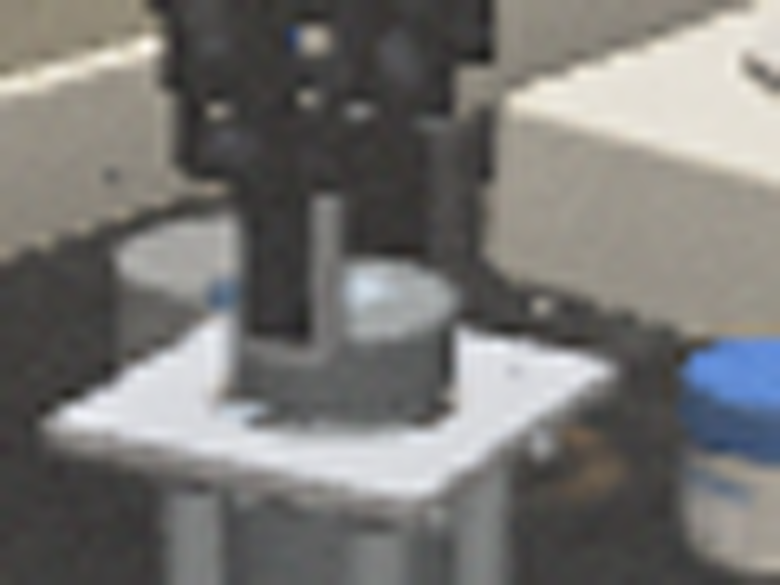

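It is now slightly too far right (345 against 334). I'll move back about 1.5 mm and lower.

move_arm:
  rows: "0 0 -0.04 0 0 0 45; 0.04 0 -0.04 0 0 0 45; 0.08 0 -0.04 0 0 0 45; 0.12 0 -0.04 0 0 0 45; 0.16 0 -0.04 0 0 0 45; 0.16 0 -0.04 0 0 0 45"

```text
time_s: 22.18
ee_pos: [0.5701, 0.0351, 0.1265]
eef_rot: [-0.694, -0.13, 0.696, -0.13]
contact_force: [0.0, 1.0, -0.4]
width: 0.0467
```

```bash
python3 go.py .5697 .0348 .125; python3 - <<'E'
from h import *
ps=shot("scene")
save(ps,"g17.png",(285,150,345,195),13)
E
```

```text
shift [0.031 0.002 0.01 ] turn [-0.01  0.02  0.  ] F [ 0.   1.  -0.4] [0.5701 0.0351 0.1265] 0.04666760594362922 22.175 [-0.04  0.19  1.5  -0.    1.46  1.16]
```

View pics/g17.png

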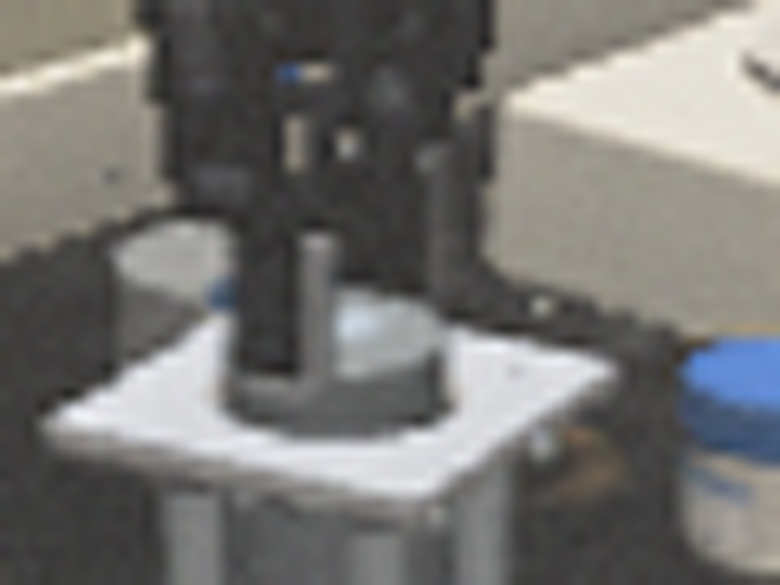

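It is in the mouth with no load. I'll lower another 3 mm, release, rise and close the fingers.

move_arm:
  rows: "0.03 0 0 0 0 0 45; 0.06 0 0 0 0 0 45; 0.06 0 0 0 0 0 60; 0.06 0 0 0 0 0 70; 0.06 0 0 0 0 0 70; -0.3 0 0 0 0 0 70; -0.8 0 0 0 0 0 70; -0.9 0 0 0 0 0 30; -0.9 0 0 0 0 0 0; -0.9 0 0 0 0 0 0; -0.9 0 0 0 0 0 0; -0.9 0 0 0 0 0 0"

```text
time_s: 23.72
ee_pos: [0.57, 0.0351, 0.171]
eef_rot: [-0.694, -0.13, 0.696, -0.129]
contact_force: [0.1, 0.5, 0.5]
width: 0.0
```

```bash
python3 go.py .5708 .0350 .131; python3 - <<'E'
from h import *
ps=shot("scene")
save(ps,"g18.png",(285,150,345,195),13)
E
```

```text
shift [ 0.8    0.009 -0.017] turn [-0.01  0.03  0.01] F [0.1 0.5 0.5] [0.57   0.0351 0.171 ] 4.460723429534688e-05 23.725 [-0.04  0.16  1.44 -0.    1.55  1.16]
```

View pics/g18.png

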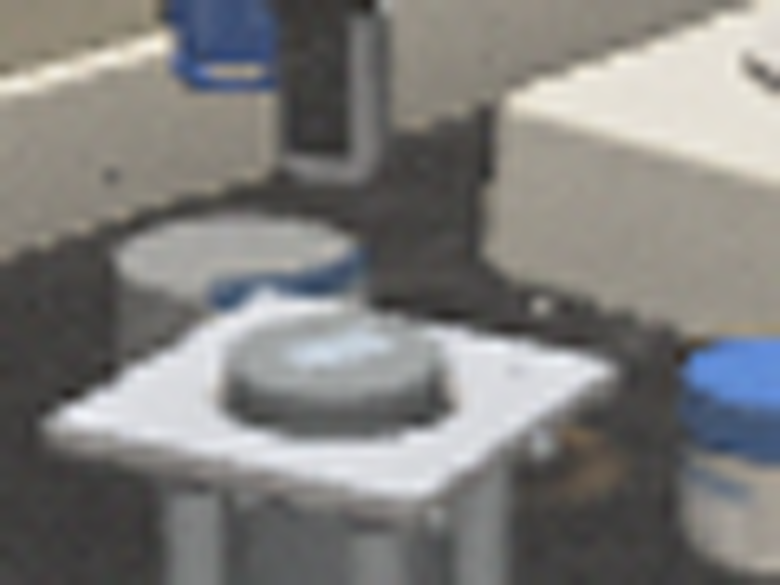

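The thin mount sits flat on the lips. I'll approach and press in stages; the expected target is the same, TCP z ≈ 0.095.

move_arm:
  rows: "0.3 0 -0.01 0 0 0 0; 0.6 0 -0.01 0 0 0 0; 0.78 0 -0.01 0 0 0 0; 0.8 0 -0.01 0 0 0 0; 0.84 0 -0.01 0 0 0 0; 0.88 0 -0.01 0 0 0 0; 0.92 0 -0.01 0 0 0 0; 0.92 0 -0.01 0 0 0 0"

```text
time_s: 24.78
ee_pos: [0.571, 0.0354, 0.1285]
eef_rot: [0.695, 0.129, -0.695, 0.13]
contact_force: [-4.5, -0.0, 10.0]
width: -0.0001
```

```bash
python3 go.py .5708 .0350 .0945
```

```text
shift [0.681 0.005 0.006] turn [-0.01 -0.   -0.01] F [-4.5 -0.  10. ] [0.571  0.0354 0.1285] -8.835446068813898e-05 24.775 [-0.04  0.19  1.49 -0.    1.46  1.17]
```

```bash
python3 - <<'E'
from h import *
ps=shot("scene")
save(ps,"g19.png",(285,150,345,195),13)
E
```

```text
(no output)
```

View pics/g19.png

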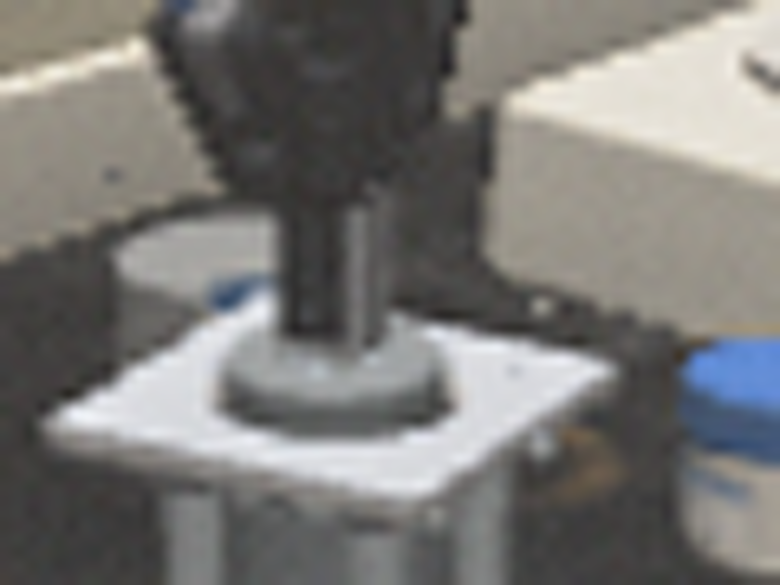

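move_arm:
  rows: "0.05 0 0 0 0 0 0; 0.1 0 0 0 0 0 0; 0.15 0 0 0 0 0 0; 0.2 0 0 0 0 0 0; 0.25 0 0 0 0 0 0; 0.25 0 0 0 0 0 0"

```text
time_s: 25.58
ee_pos: [0.5716, 0.0357, 0.1182]
eef_rot: [0.696, 0.13, -0.694, 0.13]
contact_force: [-2.0, 0.9, 5.4]
width: -0.0003
```

```bash
python3 go.py .5708 .0350 .0945;python3 - <<'E'
from h import *
ps=shot("scene")
save(ps,"g20.png",(285,150,345,195),13)
E
```

```text
shift [0.474 0.007 0.022] turn [-0.01 -0.03 -0.01] F [-2.   0.9  5.4] [0.5716 0.0357 0.1182] -0.0002813989089560266 25.575 [-0.04  0.19  1.51  0.    1.44  1.17]
```

View pics/g20.png

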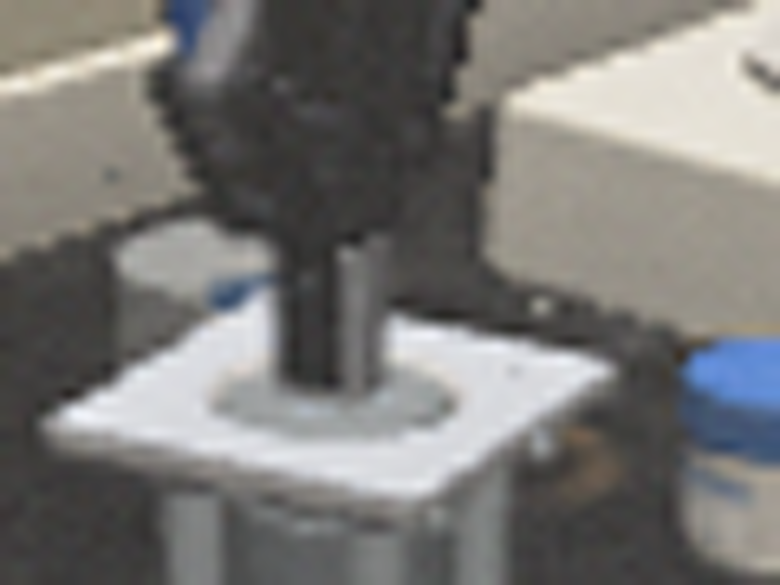

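The mount's top is flush with the head at TCP z 0.118, which confirms a head height of about 0.104. I'll continue another 23–24 mm.

move_arm:
  rows: "0.05 0 0.02 0 0 0 0; 0.1 0 0.02 0 0 0 0; 0.15 0 0.02 0 0 0 0; 0.2 0 0.02 0 0 0 0; 0.25 0 0.02 0 0 0 0; 0.3 0 0.02 0 0 0 0; 0.35 0 0.02 0 0 0 0; 0.4 0 0.02 0 0 0 0; 0.44 0 0.02 0 0 0 0; 0.48 0 0.02 0 0 0 0; 0.48 0 0.02 0 0 0 0; 0.48 0 0.02 0 0 0 0"

```text
time_s: 27.12
ee_pos: [0.5716, 0.0356, 0.0965]
eef_rot: [0.697, 0.13, -0.693, 0.13]
contact_force: [-2.5, 0.7, 7.0]
width: 0.0003
```

```bash
python3 go.py .5708 .0350 .0945
```

```text
shift [0.039 0.006 0.02 ] turn [-0.01 -0.07 -0.02] F [-2.5  0.7  7. ] [0.5716 0.0356 0.0965] 0.00029087778177818016 27.125 [-0.04  0.21  1.53  0.    1.39  1.16]
```

move_arm:
  rows: "0.05 0 0 0 0 0 0; 0.08 0 0 0 0 0 0; 0.11 0 0 0 0 0 0; 0.11 0 0 0 0 0 0; 0.11 0 0 0 0 0 0"

```text
time_s: 27.75
ee_pos: [0.5717, 0.0357, 0.0931]
eef_rot: [0.698, 0.13, -0.693, 0.13]
contact_force: [-3.4, 0.5, 7.9]
width: -0.0
```

move_arm:
  rows: "-0.1 0 0 0 0 0 0; -0.4 0 0 0 0 0 0; -0.9 0 0 0 0 0 0; -1.6 0 0 0 0 0 0; -2.2 0 0 0 0 0 0; -2.3 0 0 0 0 0 0; -2.3 -1 0 0 0 0 0; -2.3 -2 0 0 0 0 0; -2.3 -3 0 0 0 0 0; -2.3 -4 0 0 0 0 0; -2.3 -4 0 0 0 0 0"

```text
time_s: 29.12
ee_pos: [0.4968, 0.2249, 0.2062]
eef_rot: [0.696, 0.132, -0.693, 0.132]
contact_force: [-0.4, -0.4, 0.4]
width: -0.0001
```

```bash
python3 - <<'E'
from h import *
ps=shot("scene");pt=shot("top")
a=cv2.resize(ps["image"][160:225,280:345,::-1],(400,400),interpolation=2)
b=cv2.resize(pt["image"][145:205,293:353,::-1],(400,400),interpolation=2)
cv2.imwrite("pics/g21.png",np.hstack([a,b])); save(pt,"g21t.png"); print(r.observe()["ee_pos"])
E
```

```text
[0.49822701 0.22224966 0.20646432]
```

View pics/g21.png

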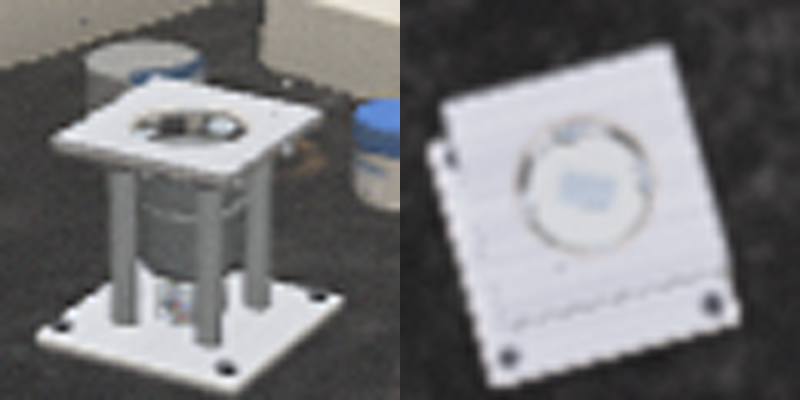

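View pics/g21t.png

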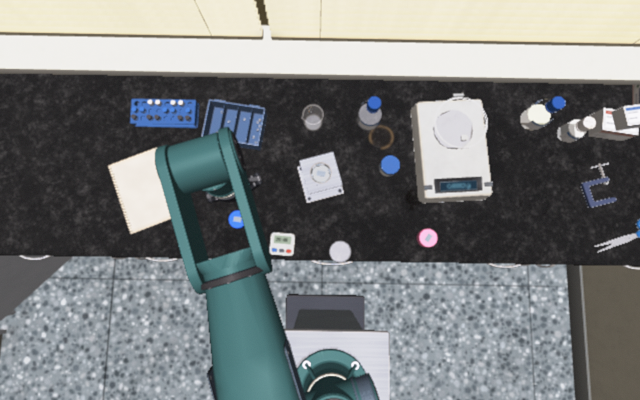

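```bash
python3 - <<'E'
from h import *
ps=shot("scene");pt=shot("top")
a=cv2.imread("pics/g12.png")[:360,440:800]; a=cv2.resize(a,(400,400))
b=cv2.resize(pt["image"][140:200,295:355,::-1],(400,400),interpolation=2)
cv2.imwrite("pics/g22.png",np.hstack([a,b]))
save(ps,"g23.png",(290,165,340,225),10)
q=lambda X:((proj(ps,X)+.5-[290,165])*10).round(0)
d=np.array([-.57,.82])*.025
c=np.array([.5703,.0345])
for z in (.057,.037,.050,.030): print(z,q([*(c+d),z]))
E
```

```text
0.057 [192. 334.]
0.037 [193. 398.]
0.05 [193. 357.]
0.03 [193. 420.]
```

View pics/g22.png

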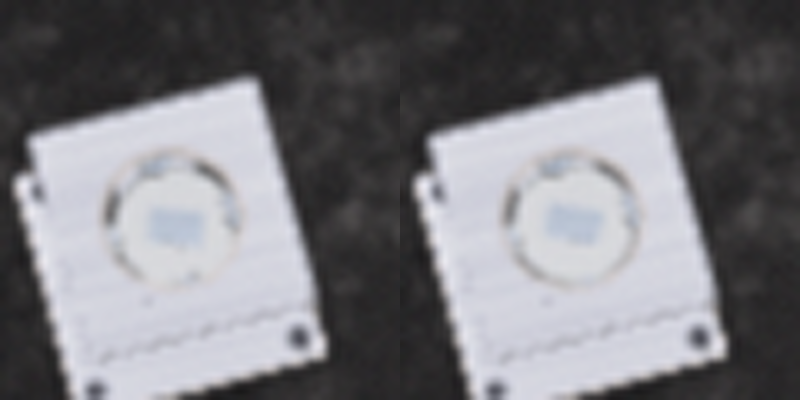

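View pics/g23.png

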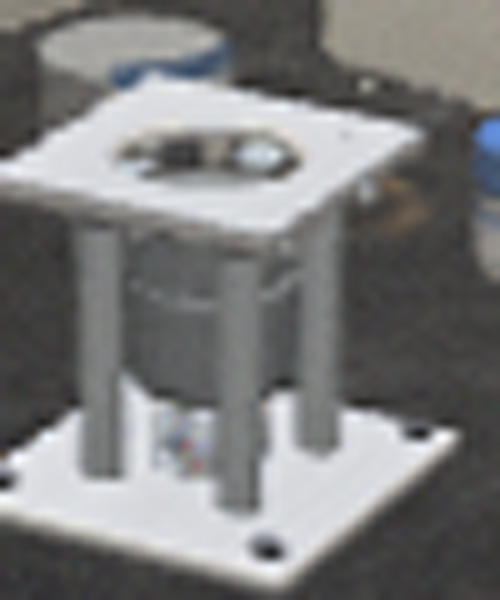

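Both checks fit a caught stack. The scene crop shows the seam between the discs at row ~302 and the stack bottom at ~398; with the lips shut over it, those would be at ~302 and 398. The lips look the same as after the first mount. The bystanders are unmoved, so I'll hand in.

```bash
python3 - <<'E'
from h import *
print(r.observe()["qvel"].round(3)); print(r.close_job())
E
```

```text
[-0.012 -0.001 -0.006  0.003  0.003  0.001]
the job is handed in; nothing more can be done
None
```

Both grey mounts are in the magazine, the thick one first and then the thin one. I set each in the mouth and pressed it with closed fingers to about 24–26 mm below the head's top; 21 mm was needed. Pressing forces read about 10 N or less.

- **Final pictures:** the stack has risen to where it should sit under closed lips, with its top about 17 mm below the head (head top at about 104 mm). The seam between the mounts is at about 67 mm and the bottom of the stack at about 37 mm. From above, the lips look as they did after the first mount was caught. I had no direct reading of the lips or the follower.
- **Bystanders:** the timer, dish, tub and the pink and blue look-alikes stand where they were, judged by eye in the last top picture. The arm is clear of everything.
- **What went wrong on the way:** each mount first caught on the mouth's rim, at 16–17 N, because it was a few millimetres off centre. I lifted, re-aligned and inserted each one again.
- **Readings that disagreed:** the gripper read about 47 mm wide on the 50 mm discs. The thin mount also met the fingers about 2 mm higher than expected, then went down normally.

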